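Move a glue cartridge from the sloping rack into the lidded conditioning box

ROBOT

A 6-joint arm with a two-finger parallel gripper is mounted at the origin on the work surface. World frame = base frame: x ahead of the robot, y to its left, z up, the work surface at z = 0. Lengths are in m, angles in rad, forces in N, time in s.
With the tool pointing down it reaches from about 0.35 to 0.775 m from the base axis. Payload 5.5 kg.
Tool frame: the origin (TCP) lies midway between the tips of the shut fingers; the grasp point (between the pads) lies 19 mm behind it; z points along the fingers, y is the line along which they close (so a half turn about z gives the same grasp; the last joint's range is limited). The gripper opens to 85 mm and grips with 20 to 120 N. Pads are 22 mm wide; open, the fingers measure 114 mm over their backs; the gripper's body (76 mm by 85 mm) begins 54 mm behind the grasp point. The pads swing forward as they close: fully open they stand 13 mm farther back than shut.
Start: joints at [-1.412, 0.313, 0.046, 1.304, 0, 1.431], TCP at [0.169, -0.55, 0.231] pointing down, gripper open.
Joint ranges: [-2.76, 2.76], [-0.86, 1.69], [-1.03, 1.26], [-2.2, 2.34], [-1.47, 1.5], [-3.14, 3.14]. Speed limits (rad/s): [2.57, 2.57, 3.14, 3.14, 3.14, 3.14].

INTERFACE

Orientations are given as a unit quaternion [x, y, z, w].
In Python, from bench import bot gives the robot as it stands.
- The arm moves only by the tool apply_moves, never from a script. Its arguments are lists of equal length, an entry for each row: "turn": the turn, a rotation vector about the tool's x, y, z in rad, a list of three; "dp": the shift along the tool's x, y, z in mm, a list of three; "gripper": the finger opening in mm, from 0 to 85.4. A call has 1 to 12 rows; each row shifts and turns the commanded pose from where the row before left it, along the tool's axes as they then stand; what a row does not reach is not made up. A row lasts 1/10 s, in which the tool goes at most 50 mm and 8.59 degrees, less where a joint would pass 70% of its speed; a pose out of reach is approached as far as the arm can. A call with a gripper value outside its range is refused whole. The fingers move at their own pace and stop on an object; "grip_force" is the grip in N (left out, the last holds). Time passes only in rows, so rows that do not move let the fingers close. It gives the time, the measured TCP pose, the force, the opening and the grip force at its end, in the units of the state.
- bot.state(): the state, without advancing time (a new reading comes with each control period).
- bot.camera(name): name is "scene" or "side" or "wrist"; returns the picture (480x640x3 uint8, red, green, blue); there is no depth.
- bot.calibration(name): a dict with "fov_y" (degrees; the focal length in pixels is half the picture's height over the tangent of half this angle, whatever the lens; pixels are square), "cx", "cy" (the principal point, pixels), "origin" and "attitude" of the camera in the world. Camera axes: x right, y up, looking along -z (the intrinsics and any distortion apply to the point x, -y, -z); pixel columns grow to the right and rows downward; lengths in m; the calibration is good to about 2 mm. A picture is of the moment at which its call begins: read the wrist's pose just before it. calibration takes no time and is no camera call; for the wrist camera it gives the pose at the moment of the call.
- bot.sign_off(): hands the job in; it is judged then, once.
The state is a dict: "time": time; "qpos": joint angles; "dq": joint speeds; "effort": joint torques, N m; "tool_pos": TCP position; "eef_rot": TCP orientation; "force": force on the tool from outside, world axes, zero at the start; "ft_torque": the same for the moment, N m; "gripper_width": opening from 0.0 (shut) to 1.0 (fully open); "gripper_force": force on a finger pad.
Only numpy, scipy, OpenCV 4.12 (cv2) and the standard library are available. Lean on these libraries where they do the work, as an engineer would, in place of code of your own. Each camera call takes 0.05 s, during which the arm holds its last target. There are 200 camera calls.

TASK

Take the yellow-capped cartridge out of the sloping rack and put it in the open conditioning box, upright and fully home in a well, cap up. One of the two empty wells has a plug stuck part-way down, so feel for the one that takes the cartridge as deep as its neighbours, and lower it in, never let it drop. Then close the lid fully, and leave the other cartridges and the loose things on the bench where they are.

Things in the scene. Friction and masses are not known exactly. Their poses are not given: they have to be found in the camera images.
- yellow: The glue cartridge to be moved, the only one with a yellow cap (and yellow band); starts in one of the three holes of the sloping rack. A rigid cartridge, 120 mm long: white barrel 22 mm across, tapering over the lowest 14 mm to a 12 mm flat foot; the top 28 mm is a cap 25 mm across. Origin: centre of the foot; z runs along the cartridge to the cap. 40 to 85 g. 
- blue_a: Blue-capped cartridge of the same form in the sloping rack; stays there.
- blue_b: Blue-capped cartridge of the same form in the sloping rack; stays there.
- red_a: Red-capped cartridge of the same form, standing fully home in one of the box's wells; stays there.
- red_b: Red-capped cartridge of the same form, standing fully home in one of the box's wells; stays there.
- rack: Fixed sloping rack: aluminium block, up to 100 mm high, on a black base 130 x 200 mm. Origin on the table under the block; z up, y along the row of 3 holes, -x its low front. Holes 24.5 mm wide, 55 mm deep, 60 mm apart; their axes lean 32 deg from vertical, mouths towards the rack's -x. A cartridge at home shows its upper 65 mm.
- rack_hole0 (a point): Centre of the mouth of hole 0 of the sloping rack (85 mm above the table); holes 0 to 2 run from -y to +y of the rack.
- rack_hole1 (a point): Centre of the mouth of hole 1 of the sloping rack (85 mm above the table); holes 0 to 2 run from -y to +y of the rack.
- rack_hole2 (a point): Centre of the mouth of hole 2 of the sloping rack (85 mm above the table); holes 0 to 2 run from -y to +y of the rack.
- box: Fixed grey conditioning box, open-topped, 150 (x) x 272 (y) x 140 mm high, walls and floor 5 mm. Origin: centre of its underside; z up; the lid's hinge is on the +x rim. An aluminium block fills it to 70 mm above the table; it has 4 upright wells, 25 mm wide, 65 mm deep, 60 mm apart along y, 20 mm to the -x side of centre. A cartridge fully home shows 55 mm above the block.
- well0 (a point): Centre of the mouth of well 0 of the box, level with the block's top, 70 mm above the table (a clear well's floor is at 5 mm). Wells 0 to 3 run from -y to +y of the box. Two hold red-capped cartridges; of the two others one hides a plug that stops a cartridge 32 mm too high.
- well1 (a point): Centre of the mouth of well 1 of the box, level with the block's top, 70 mm above the table (a clear well's floor is at 5 mm). Wells 0 to 3 run from -y to +y of the box. Two hold red-capped cartridges; of the two others one hides a plug that stops a cartridge 32 mm too high.
- well2 (a point): Centre of the mouth of well 2 of the box, level with the block's top, 70 mm above the table (a clear well's floor is at 5 mm). Wells 0 to 3 run from -y to +y of the box. Two hold red-capped cartridges; of the two others one hides a plug that stops a cartridge 32 mm too high.
- well3 (a point): Centre of the mouth of well 3 of the box, level with the block's top, 70 mm above the table (a clear well's floor is at 5 mm). Wells 0 to 3 run from -y to +y of the box. Two hold red-capped cartridges; of the two others one hides a plug that stops a cartridge 32 mm too high.
- lid (a joint): Angle of the box's white lid: 0 = closed flat on the rim, grows as it opens (rad); starts wide open, near upright (1.5 to 1.8), stops at 1.9. A stiff hinge: it stays where it is left. The lid is a flat panel 150 x 272 x 8 mm, 0.2 kg.
- lid_hinge (a point): Middle of the lid's hinge line, on the +x rim of the box (the line runs along the box's y), level with the underside of the closed lid.
- lid_handle (a point): Middle of the lid's bar handle: a bar of 100 mm along the hinge direction, 35 mm off the outer face, 30 mm from the free edge.
- screwdriver: Loose orange electric screwdriver lying on the bench, 215 mm long, 36 mm thick; origin under its body. Bystander.
- flux: Loose white bottle with a red cap, 48 mm across, 110 mm high, standing on the bench; origin at its underside. Bystander.
- spool: Loose solder spool, 60 mm across, 50 mm high, standing on its flange; origin at its underside. Bystander.
Not all that is in view belongs to the job. What is shaped like the yellow but orange or purple is not meant.

How it is judged:
On the way, in this order (a step that is already met when the one before it is completed fails the run):
1. the yellow-capped cartridge is drawn clear of the sloping rack (height (world z) of yellow above 0.12 m), for 0.1 s.
2. it stands fully home and let go in the clear well, the lid still open ((horizontal distance between yellow and well0 below 0.006 m or horizontal distance between yellow and well1 below 0.006 m or horizontal distance between yellow and well2 below 0.006 m or horizontal distance between yellow and well3 below 0.006 m) and z of yellow in the frame of box below 0.011 m and angle between yellow's own z axis and vertical below 0.12 rad and contact force between the fingers and yellow below 0.1 N and linear speed of yellow below 0.03 m/s and value of joint lid above 0.5 rad), for 0.2 s.
At the end, for the whole second after the job is handed in: Yellow-capped cartridge upright (0.12 rad), let go, at rest, its foot within 6 mm of the box's floor and 6 mm of a well's axis; lid closed within 0.06 rad; other cartridges within 12 mm, screwdriver, bottle and spool within 30 mm of their starts ((horizontal distance between yellow and well0 below 0.006 m or horizontal distance between yellow and well1 below 0.006 m or horizontal distance between yellow and well2 below 0.006 m or horizontal distance between yellow and well3 below 0.006 m) and z of yellow in the frame of box below 0.011 m and angle between yellow's own z axis and vertical below 0.12 rad and contact force between the fingers and yellow below 0.1 N and linear speed of yellow below 0.03 m/s and value of joint lid below 0.06 rad and distance of each of blue_a, blue_b, red_a, red_b from where it was at the start of the episode below 0.012 m and distance of each of screwdriver, flux, spool from where it was at the start of the episode below 0.03 m); the robot touches nothing.
It fails at once if the yellow-capped cartridge is dropped (moving faster than 0.5 m/s while not held) (contact force between the fingers and yellow below 0.05 N and linear speed of yellow above 0.5 m/s).
It fails at once if another cartridge is displaced by more than 30 mm (distance of any of blue_a, blue_b, red_a, red_b from where it was at the start of the episode above 0.03 m).
It fails at once if the screwdriver, bottle or spool is displaced by more than 60 mm (distance of any of screwdriver, flux, spool from where it was at the start of the episode above 0.06 m).
It fails at once if the bottle or the spool is tipped over (angle between any of flux, spool's own z axis and vertical above 0.6 rad).
It also fails if it takes over 72 s, if anything falls off the work surface, if the arm or the gripper's body presses on something with over 40 N, if the wrist force passes 120 N, or if a joint passes its speed limit or range.

## Working session

There is one attempt and no reset: what is moved stays moved. The work goes in short steps, Python scripts to look and compute and a tool call to move; the robot and the scene stay as the last step left them, time stands still between calls to the robot, and variables do not carry over. Pictures are saved under pics/ and viewed, at most 10 in all, crops included, and the job is handed in when it is done.

Besides the shell and the picture viewer there is one more tool, called after "Emit:" as name(argument=value, ...), one argument or row to a line, values as JSON. apply_moves: Moves the arm, as the interface text tells. Its arguments: {"type":"object","properties":{"turn":{"type":"array"},"dp":{"type":"array"},"gripper":{"type":"array"},"grip_force":{"type":"number"}},"required":["turn","dp","gripper"]}

```bash
ls; mkdir -p pics
python3 - <<'E'
from bench import bot
import cv2
for n in ("scene","side"):
    cv2.imwrite(f"pics/{n}0.png",bot.camera(n)[:,:,::-1]); print(n,bot.calibration(n))
print(bot.calibration("wrist")); print(bot.state())
E
```

```text
pics
scene {'fov_y': 56.17096700208273, 'cx': 322.229283611237, 'cy': 234.9766096091864, 'origin': array([ 1.16757602, -0.63968903,  0.87244869]), 'attitude': array([0.42685301, 0.1575485 , 0.30479321, 0.83670549])}
side {'fov_y': 52.08439169644924, 'cx': 319.75148997351795, 'cy': 242.59125219907045, 'origin': array([-0.22670959,  1.00643142,  0.78737228]), 'attitude': array([-0.1735162 ,  0.47815446,  0.80626525, -0.30198807])}
{'fov_y': 71.18656961480038, 'cx': 325.5545991448185, 'cy': 241.98379254320452, 'origin': array([ 0.24083678, -0.5272507 ,  0.37228879]), 'attitude': array([-0.11780006,  0.08828433, -0.58740526,  0.79579148])}
{'time': 0.1, 'qpos': array([-1.41158712e+00,  3.13910028e-01,  4.51263888e-02,  1.30361589e+00,
       -6.63065039e-06,  1.43119908e+00]), 'dq': array([-1.19002029e-05, -1.94765516e-03,  2.17698079e-03,  7.19513742e-04,
        9.37351313e-04, -1.20880840e-03]), 'effort': array([ 3.30929281e-03, -4.81725597e+01,  2.99242795e+01,  1.27386680e-02,
       -5.04950390e-05, -2.89776885e-06]), 'tool_pos': array([ 0.16918741, -0.54907955,  0.23052056]), 'eef_rot': array([ 9.88859765e-01,  1.48847986e-01, -1.11755114e-05, -8.01528903e-04]), 'force': array([-1.41545336, -1.04299279, -0.87366623]), 'ft_torque': array([-0.10018659,  0.00731648,  0.01729324]), 'gripper_force': 0.0, 'gripper_width': 0.9976214789503063}
```

View pics/scene0.png

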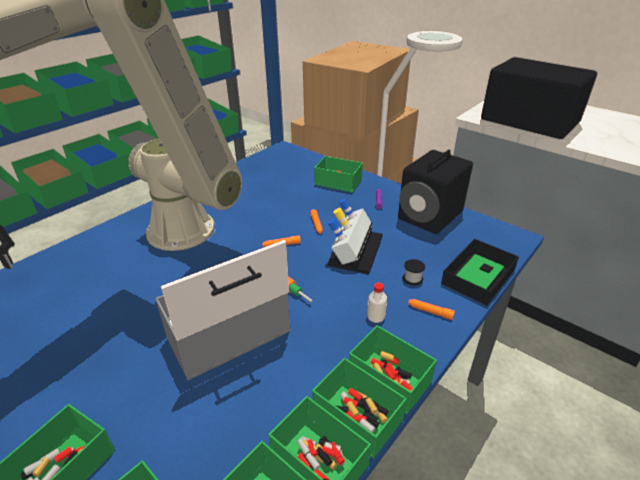

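View pics/side0.png

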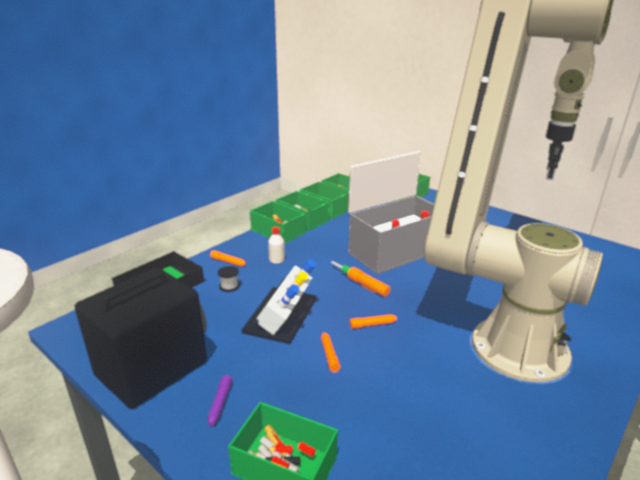

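Scene: the yellow cap is in the rack's middle hole, about (340,213) in scene and (300,279) in side. The box lies at (235,310) in scene, with its lid near upright. Red caps show in side at (395,224) and (424,214).

```bash
cat > h.py <<'E'
import numpy as np, cv2
from scipy.spatial.transform import Rotation as R
from bench import bot
def ray(c,px):
    f=240/np.tan(np.radians(c["fov_y"]/2)); px=np.atleast_2d(px).astype(float)
    d=np.c_[(px[:,0]-c["cx"])/f,-(px[:,1]-c["cy"])/f,-np.ones(len(px))]
    return R.from_quat(c["attitude"]).apply(d/np.linalg.norm(d,axis=1)[:,None])
def plane(c,px,z):
    d=ray(c,px); o=c["origin"]; return o+d*((z-o[2])/d[:,2])[:,None]
def tri(cs,pxs):
    A=np.zeros((3,3));b=np.zeros(3);ds=[]
    for c,p in zip(cs,pxs):
        d=ray(c,p)[0];M=np.eye(3)-np.outer(d,d);A+=M;b+=M@c["origin"];ds.append((M,c["origin"]))
    x=np.linalg.solve(A,b); return x,[round(1e3*np.linalg.norm(M@(x-o)),1) for M,o in ds]
RNG={"yellow":((22,120,90),(34,255,255)),"blue":((108,150,90),(125,255,255)),"red":((0,170,90),(4,255,255)),"orange":((5,170,120),(17,255,255))}
def blobs(im,col,amin=15,roi=None):
    h=cv2.cvtColor(im,cv2.COLOR_RGB2HSV);m=cv2.inRange(h,*map(np.array,RNG[col]))
    n,_,s,c=cv2.connectedComponentsWithStats(m)
    o=[(np.round(c[i],1).tolist(),int(s[i,4]),s[i,:4].tolist()) for i in range(1,n) if s[i,4]>=amin]
    if roi: o=[t for t in o if roi[0]<t[0][0]<roi[2] and roi[1]<t[0][1]<roi[3]]
    return o
E
python3 - <<'E'
from h import *
im={n:cv2.imread(f"pics/{n}0.png")[:,:,::-1].copy() for n in("scene","side")}
C={n:bot.calibration(n) for n in im}
for c,a,b in(("yellow",(310,180,400,270),(240,240,340,340)),("red",(360,270,400,330),(260,200,440,260))):
    print(c,blobs(im["scene"],c,8,a),blobs(im["side"],c,8,b))
h=cv2.cvtColor(im["side"],cv2.COLOR_RGB2HSV);print("hsv bluecap",h[267,310],h[290,290], "table",h[340,450])
print("box corners side z=.14",plane(C["side"],[[349,209],[440,205],[383,229]],.14).round(3))
print("box scene near z=.14 / 0",plane(C["scene"],[[188,330],[289,283]],.14).round(3),plane(C["scene"],[[190,377],[290,327]],0).round(3))
print("rack base",plane(C["scene"],[[330,265],[372,272],[382,236]],.005).round(3),plane(C["side"],[[243,331],[292,341],[317,296]],.005).round(3))
print("yellow",tri([C["scene"],C["side"]],[[340,213],[301,279]]))
print("flux",plane(C["scene"],[[376,320]],0),"spool",plane(C["scene"],[[413,282]],0),"drv",plane(C["side"],[[345,268],[388,290]],.018))
for n in im: print(cv2.imwrite(f"pics/{n}z.png",0) if 0 else "")
a=cv2.resize(im["scene"][190:290,310:400],None,fx=4.4,fy=6,interpolation=2);a=cv2.resize(im["scene"][190:290,310:400],(360,400));b=cv2.resize(im["side"][250:350,235:335],(400,400))
cv2.imwrite("pics/z1.png",np.hstack([a,b])[:,:,::-1])
E
```

```text
yellow [([339.0, 213.6], 80, [334, 208, 11, 12]), ([344.6, 222.1], 22, [341, 219, 7, 6])] [([300.9, 277.9], 117, [295, 272, 13, 13])]
red [([378.1, 287.4], 54, [375, 284, 8, 8])] [([424.4, 213.7], 31, [422, 211, 6, 6]), ([394.9, 222.7], 26, [393, 220, 5, 6]), ([275.5, 230.2], 29, [273, 228, 6, 6])]
hsv bluecap [109 189 194] [109 192 218] table [107 171 183]
box corners side z=.14 [[ 0.61  -0.113  0.14 ]
 [ 0.412 -0.331  0.14 ]
 [ 0.453 -0.07   0.14 ]]
box scene near z=.14 / 0 [[ 0.516 -0.319  0.14 ]
 [ 0.579 -0.07   0.14 ]] [[ 0.514 -0.342  0.   ]
 [ 0.585 -0.082  0.   ]]
rack base [[0.51  0.173 0.005]
 [0.625 0.227 0.005]
 [0.546 0.397 0.005]] [[0.541 0.398 0.005]
 [0.423 0.344 0.005]
 [0.502 0.162 0.005]]
yellow (array([0.46724686, 0.26673953, 0.12681042]), [np.float64(2.5), np.float64(2.5)])
flux [[7.41178887e-01 8.02690238e-02 1.11022302e-16]] spool [[ 7.38377921e-01  2.71678945e-01 -1.11022302e-16]] drv [[0.52177651 0.01269237 0.018     ]
 [0.3612039  0.02443336 0.018     ]]
```

View pics/z1.png

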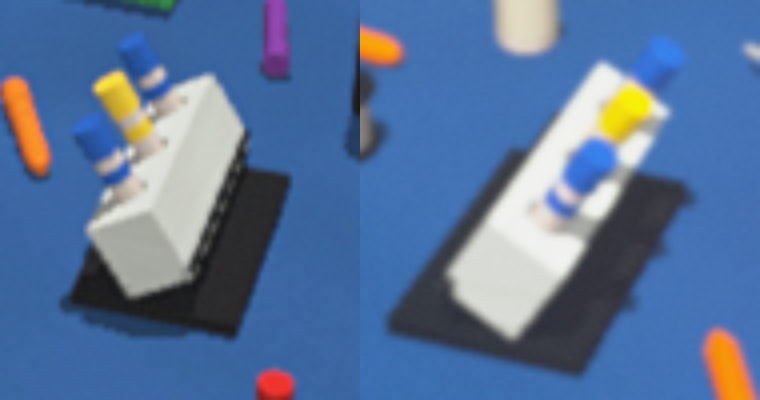

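The close-up confirms it: yellow is in the middle hole, and the cartridges lean toward the robot (rack yaw ≈ 0.445). The box yaw is about -0.27. I'll go over the box with the wrist camera to refine that.

```bash
cat >> h.py <<'E'
def rot(zdir,yaz):  # tool z direction, y azimuth-ish direction vector projected
    z=np.array(zdir,float);z/=np.linalg.norm(z);y=np.array(yaz,float);y-=z*(y@z);y/=np.linalg.norm(y)
    return R.from_matrix(np.c_[np.cross(y,z),y,z])
def plan(p,r,n,dig=0):
    s=bot.state();p0=np.array(s["tool_pos"]);r0=R.from_quat(s["eef_rot"]);w=(r0.inv()*r).as_rotvec()
    dps=[]
    for i in range(n):
        ri=r0*R.from_rotvec(w*i/n);dps.append(ri.inv().apply((np.array(p)-p0)/n*1e3).round(dig).tolist())
    print("turn/row",(w/n).round(4).tolist(),"total",w.round(3),"dp",dps if np.linalg.norm(w)>.02 else dps[:1])
BY=-.267
DOWN=lambda a: rot([0,0,-1],[np.cos(a),np.sin(a),0])
E
python3 - <<'E'
from h import *
plan([.42,-.2,.42],DOWN(BY),10)
c=bot.calibration("wrist");print(R.from_quat(bot.state()["eef_rot"]).inv().apply(ray(c,[[320,240]])))
C=bot.calibration("side");print(plane(C,[[424.4,213.7],[394.9,222.7]],.12))
E
```

```text
turn/row [-0.0001, -0.0001, -0.1005] total [-1.000e-03 -1.000e-03 -1.005e+00] dp [[34.0, -26.0, -19.0], [37.0, -22.0, -19.0], [39.0, -19.0, -19.0], [40.0, -15.0, -19.0], [42.0, -11.0, -19.0], [43.0, -6.0, -19.0], [43.0, -2.0, -19.0], [43.0, 2.0, -19.0], [42.0, 7.0, -19.0], [42.0, 11.0, -19.0]]
[[-0.2857089  -0.01708848  0.95816408]]
[[ 0.43602543 -0.27912776  0.12      ]
 [ 0.47066774 -0.16266614  0.12      ]]
```

Emit:
apply_moves(
  turn=[
    [0,0,-0.1],
    [0,0,-0.1],
    [0,0,-0.1],
    [0,0,-0.1],
    [0,0,-0.1],
    [0,0,-0.1],
    [0,0,-0.1],
    [0,0,-0.1],
    [0,0,-0.1],
    [0,0,-0.1],
    [0,0,0],
    [0,0,0],
  ],
  dp=[
    [34,-26,-19],
    [37,-22,-19],
    [39,-19,-19],
    [40,-15,-19],
    [42,-11,-19],
    [43,-6,-19],
    [43,-2,-19],
    [43,2,-19],
    [42,7,-19],
    [42,11,-19],
    [0,0,0],
    [0,0,0],
  ],
  gripper=[50,50,50,50,50,50,50,50,50,50,50,50],
)

```text
time: 1.3
tool_pos: [0.4218, -0.1992, 0.4213]
eef_rot: [0.796, 0.606, -0.0, 0.0]
force: [0.1, -0.3, 0.2]
gripper_width: 0.589
gripper_force: 0.0
```

Run:
```python
from h import *
import pickle
s=bot.state();c=bot.calibration("wrist");im=bot.camera("wrist");cv2.imwrite("pics/w1.png",im[:,:,::-1]);pickle.dump(c,open("w1.pkl","wb"))
print(s["tool_pos"],s["qpos"],blobs(im,"red",30))
```

```text
[ 0.4218159  -0.19916739  0.42128488] [-6.13217333e-01  1.20273609e-01  2.64881786e-01  1.71504760e+00
 -4.11442522e-04  1.22706625e+00] [([583.5, 2.3], 72, [578, 0, 17, 9]), ([614.7, 9.0], 407, [601, 0, 28, 21]), ([597.4, 77.5], 237, [583, 70, 29, 15]), ([596.3, 89.8], 188, [585, 82, 24, 18]), ([625.6, 91.5], 51, [620, 88, 12, 9]), ([610.1, 105.1], 39, [606, 103, 10, 6]), ([627.7, 158.0], 197, [613, 150, 27, 18]), ([354.4, 161.0], 276, [346, 152, 18, 19]), ([605.7, 177.3], 118, [593, 172, 24, 11]), ([631.6, 182.4], 83, [625, 179, 15, 9]), ([600.1, 190.9], 109, [589, 189, 24, 5]), ([601.2, 238.4], 106, [593, 235, 18, 9]), ([350.5, 249.1], 237, [343, 239, 17, 20]), ([614.0, 259.4], 408, [593, 253, 47, 14])]
```

View pics/w1.png

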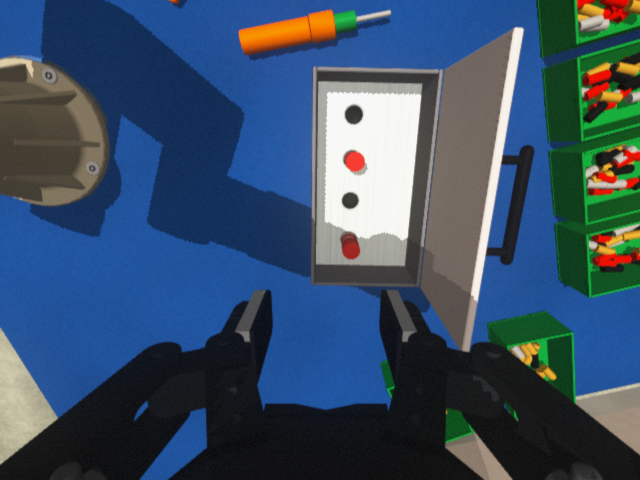

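The wells read clearly: dark mouths at (354,114) and (350,200), reds at (354,161) and (351,249). The box outline is about (314,68) to (441,70) at its far end.

Run:
```python
from h import *
import pickle
c=pickle.load(open("w1.pkl","rb"));im=cv2.imread("pics/w1.png");g=im.max(axis=2)
W=[]
for (u,v) in((354,114),(350,200)):
    m=np.zeros_like(g);m[v-14:v+15,u-14:u+15]=(g[v-14:v+15,u-14:u+15]<95)*255
    n,_,s,ce=cv2.connectedComponentsWithStats(m);k=1+s[1:,4].argmax();print(ce[k],s[k]);W.append(ce[k])
w=plane(c,W,.07);print("wells3,1",w.round(4)[:,:2],np.linalg.norm(w[0]-w[1]))
# red caps : top discs, brightest red
h=cv2.cvtColor(im,cv2.COLOR_BGR2HSV)
rd=plane(c,[[354,160],[350.5,243]],.125);print("reds2,0 approx",rd.round(4)[:,:2])
# rim corners outer top z=.14
q=plane(c,[[313.5,68],[442,69.5],[312.5,283.5],[420,286]],.14);print(q.round(4)[:,:2],np.linalg.norm(q[0]-q[2]),np.linalg.norm(q[0]-q[1]))
d=w[0]-w[1];print("yaw",-np.arctan2(d[0],d[1]), -np.arctan2(*(q[0]-q[2])[:2]))
RAX=np.array([np.cos(.445),np.sin(.445),0]);a=-np.sin(np.radians(32))*RAX+np.array([0,0,np.cos(np.radians(32))])
m=np.array([.491,.278,.085]);r=rot(-a,RAX)
plan(m+a*.25,r,12)
print(bot.state()["eef_rot"],r.as_quat())
```

```text
[353.40692641 114.19480519] [345 106  17  18 231]
[349.84615385 200.0989011 ] [343 193  15  15 182]
wells3,1 [[ 0.4882 -0.105 ]
 [ 0.4541 -0.2192]] 0.11916774401788233
reds2,0 approx [[ 0.4705 -0.1606]
 [ 0.4391 -0.2665]]
[[ 0.4498 -0.0483]
 [ 0.5906 -0.0888]
 [ 0.3748 -0.3042]
 [ 0.5161 -0.3471]] 0.2666541633369829 0.14650381741617355
yaw -0.28960318751587993 -0.28520068830868717
turn/row [-0.0446, 0.0167, -0.0581] total [-0.535  0.2   -0.698] dp [[33.0, -13.0, 10.0], [33.0, -12.0, 10.0], [34.0, -10.0, 10.0], [34.0, -9.0, 10.0], [34.0, -7.0, 11.0], [35.0, -6.0, 11.0], [35.0, -4.0, 11.0], [35.0, -3.0, 12.0], [35.0, -1.0, 12.0], [35.0, 0.0, 13.0], [34.0, 1.0, 13.0], [34.0, 3.0, 14.0]]
[ 7.96302178e-01  6.04898889e-01 -3.14217025e-04 -2.75987193e-04] [0.51296716 0.81295064 0.23310984 0.14709097]
```

Emit:
apply_moves(
  turn=[
    [-0.045,0.017,-0.058],
    [-0.045,0.017,-0.058],
    [-0.045,0.017,-0.058],
    [-0.045,0.017,-0.058],
    [-0.045,0.017,-0.058],
    [-0.045,0.017,-0.058],
    [-0.045,0.017,-0.058],
    [-0.045,0.017,-0.058],
    [-0.045,0.017,-0.058],
    [-0.045,0.017,-0.058],
    [-0.045,0.017,-0.058],
    [-0.045,0.017,-0.058],
  ],
  dp=[
    [33,-13,10],
    [33,-12,10],
    [34,-10,10],
    [34,-9,10],
    [34,-7,11],
    [35,-6,11],
    [35,-4,11],
    [35,-3,12],
    [35,-1,12],
    [35,0,13],
    [34,1,13],
    [34,3,14],
  ],
  gripper=[50,50,50,50,50,50,50,50,50,50,50,50],
)

```text
time: 2.55
tool_pos: [0.3725, 0.2218, 0.2984]
eef_rot: [0.514, 0.811, 0.236, 0.149]
force: [1.7, -0.2, -0.3]
gripper_width: 0.583
gripper_force: 0.0
```

Emit:
apply_moves(
  turn=[
    [0,0,0],
    [0,0,0],
  ],
  dp=[
    [0,0,0],
    [0,0,0],
  ],
  gripper=[50,50],
)

```text
time: 2.75
tool_pos: [0.3722, 0.2216, 0.2984]
eef_rot: [0.513, 0.812, 0.235, 0.148]
force: [0.0, -0.4, -0.7]
gripper_width: 0.582
gripper_force: 0.0
```

Run:
```python
from h import *
import pickle
s=bot.state();c=bot.calibration("wrist");im=bot.camera("wrist");cv2.imwrite("pics/w2.png",im[:,:,::-1]);pickle.dump(c,open("w2.pkl","wb"))
print(s["tool_pos"],s["eef_rot"],s["qpos"],blobs(im,"yellow",100),blobs(im,"blue",100)[:8])
```

```text
[0.3721662  0.2215639  0.29843097] [0.51349994 0.81191716 0.23515079 0.14769038] [ 0.29380866 -0.44768875 -0.65293893  0.80801821  0.0810018   1.44488691] [([181.7, 100.1], 1624, [147, 48, 71, 113]), ([323.3, 215.3], 530, [312, 201, 23, 29]), ([121.8, 245.1], 1789, [66, 209, 110, 74]), ([420.3, 294.4], 237, [404, 290, 34, 9])] [([403.2, 89.6], 2473, [371, 21, 79, 110]), ([623.8, 33.9], 242, [605, 21, 35, 29]), ([196.9, 85.7], 1541, [165, 33, 60, 103]), ([595.5, 64.1], 306, [582, 38, 25, 47]), ([589.1, 138.0], 2878, [544, 54, 96, 166]), ([166.4, 114.4], 1006, [138, 56, 80, 111]), ([100.1, 315.0], 18733, [0, 189, 223, 256]), ([553.8, 230.0], 238, [544, 215, 23, 38])]
```

View pics/w2.png

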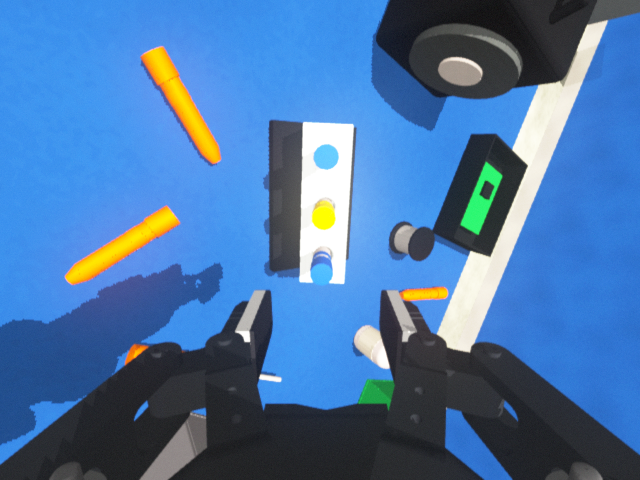

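Caps lie along the image column: blue (326,157), yellow (323,217), blue (322,270). The rack's white block spans columns 302–352.

Run:
```python
from h import *
import pickle
c=pickle.load(open("w2.pkl","rb"));im=cv2.imread("pics/w2.png");h=cv2.cvtColor(im,cv2.COLOR_BGR2HSV)
roi=np.zeros(h.shape[:2],np.uint8);roi[135:290,303:348]=255
pts=[]
for nm,lo,hi in(("blue",(95,150,120),(125,255,255)),("yel",(18,120,120),(35,255,255))):
    m=cv2.inRange(h,lo,hi)&roi;n,_,s,ce=cv2.connectedComponentsWithStats(m)
    for k in range(1,n):
        if s[k,4]>40: print(nm,s[k],ce[k].round(1))
    for y in range(236,290,3) if nm=="blue" else range(195,236,3):
        x=np.flatnonzero(m[y,303:348]);print(y,(x[0]+303,x[-1]+303,int(h[y,323,2])) if len(x) else None,end=" ")
    print()
```

```text
blue [315 145  23  22 298] [325.1 154.8]
blue [303 257  45  33 758] [323.6 276.8]
236 None 239 None 242 None 245 None 248 None 251 None 254 None 257 (np.int64(322), np.int64(323), 226) 260 (np.int64(318), np.int64(329), 227) 263 (np.int64(316), np.int64(347), 252) 266 (np.int64(312), np.int64(347), 255) 269 (np.int64(311), np.int64(347), 255) 272 (np.int64(311), np.int64(347), 255) 275 (np.int64(311), np.int64(347), 255) 278 (np.int64(312), np.int64(347), 255) 281 (np.int64(313), np.int64(347), 255) 284 (np.int64(303), np.int64(347), 255) 287 (np.int64(303), np.int64(347), 241) 
yel [312 201  23  29 530] [323.3 215.3]
195 None 198 None 201 (np.int64(320), np.int64(326), 253) 204 (np.int64(317), np.int64(330), 247) 207 (np.int64(315), np.int64(332), 255) 210 (np.int64(314), np.int64(333), 255) 213 (np.int64(313), np.int64(334), 255) 216 (np.int64(312), np.int64(334), 255) 219 (np.int64(312), np.int64(334), 255) 222 (np.int64(313), np.int64(334), 255) 225 (np.int64(315), np.int64(332), 255) 228 (np.int64(318), np.int64(328), 255) 231 None 234 None
```

```bash
cat >> h.py <<'E'
WY=-.288
WELL={1:np.array([.4541,-.2192]),3:np.array([.4882,-.105])}
E
python3 - <<'E'
from h import *
import pickle
c=pickle.load(open("w2.pkl","rb"))
p=plane(c,[[326,156],[323.2,218.2],[322.2,272]],.1401);print(p.round(4));d=p[0]-p[2];print(np.linalg.norm(p[0]-p[1]),np.linalg.norm(p[1]-p[2]),"yaw",np.arctan2(-d[0],d[1]))
e=plane(c,[[303,124],[301,281]],.1);print("block edge yaw approx",np.arctan2(-(e[0]-e[1])[0],(e[0]-e[1])[1]))
C=[bot.calibration(n) for n in("scene","side")]
print(tri([c,C[0],C[1]],[[323.2,218.2],[336.5,209.5],[302.8,275.5]]))
E
```

```text
[[0.4374 0.3188 0.1401]
 [0.4602 0.263  0.1401]
 [0.4835 0.2105 0.1401]]
0.060272628551583614 0.05744281622640702 yaw 0.40247522614947845
block edge yaw approx 0.40461110518727794
(array([0.46051751, 0.26309918, 0.13849553]), [np.float64(0.6), np.float64(0.7), np.float64(0.6)])
```

```bash
cat >> h.py <<'E'
RY=.404
RAX=np.array([np.cos(RY),np.sin(RY),0]);A=-np.sin(np.radians(32))*RAX+np.array([0,0,np.cos(np.radians(32))])
TOP=np.array([.4603,.2635,.140]);RR=rot(-A,RAX)
E
python3 - <<'E'
from h import *
plan(TOP+.04*A,RR,4,1)
print(RR.as_quat())
E
```

```text
turn/row [0.0014, -0.0054, 0.0078] total [ 0.006 -0.022  0.031] dp [[0.4, -0.8, 36.6], [0.6, -0.7, 36.6], [0.8, -0.7, 36.6], [1.0, -0.6, 36.6]]
[0.5295237  0.80226473 0.23004571 0.15183848]
```

Emit:
apply_moves(
  turn=[
    [0.0015,-0.0055,0.008],
    [0.0015,-0.0055,0.008],
    [0.0015,-0.0055,0.008],
    [0.0015,-0.0055,0.008],
    [0,0,0],
    [0,0,0],
  ],
  dp=[
    [0.4,-0.8,36.6],
    [0.6,-0.7,36.6],
    [0.8,-0.7,36.6],
    [1,-0.6,36.6],
    [0,0,0],
    [0,0,0],
  ],
  gripper=[50,50,50,50,50,50],
)

```text
time: 3.4
tool_pos: [0.4414, 0.2547, 0.1739]
eef_rot: [0.531, 0.802, 0.229, 0.151]
force: [0.3, 0.3, 0.6]
gripper_width: 0.585
gripper_force: 0.0
```

Run:
```python
from h import *
plan(TOP-.033*A,RR,1,1)
s=bot.state();c=bot.calibration("wrist");im=bot.camera("wrist");cv2.imwrite("pics/w3.png",im[:,:,::-1])
print(blobs(im,"yellow",100))
f=240/np.tan(np.radians(c["fov_y"]/2));q=R.from_quat(c["attitude"]).inv().apply(np.array([TOP,TOP-.028*A])-c["origin"])
print("expected top/capbottom px",np.c_[c["cx"]-f*q[:,0]/q[:,2],c["cy"]+f*q[:,1]/q[:,2]])
```

```text
turn/row [-0.0021, 0.001, -0.0019] total [-0.002  0.001 -0.002] dp [[0.7, -0.2, 72.8]]
[([36.4, 19.9], 827, [15, 0, 43, 44]), ([98.3, 99.9], 1812, [50, 40, 101, 127]), ([324.7, 263.6], 1809, [305, 233, 41, 59]), ([43.2, 291.1], 1665, [0, 259, 91, 72]), ([453.6, 328.4], 205, [433, 323, 42, 11]), ([155.7, 477.4], 109, [141, 475, 30, 5])]
expected top/capbottom px [[325.01425209 272.23925121]
 [325.15007697 256.21416707]]
```

View pics/w3.png

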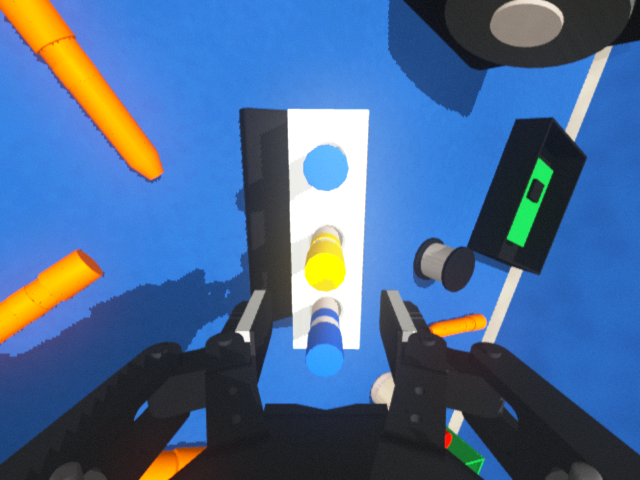

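The yellow cap's top is at (325,271), as predicted at (325,272), so I can advance and grip.

Emit:
apply_moves(
  turn=[
    [0,0,0],
    [0,0,0],
    [0,0,0],
    [0,0,0],
    [0,0,0],
    [0,0,0],
    [0,0,0],
    [0,0,0],
    [0,0,0],
    [0,0,0],
    [0,0,0],
  ],
  dp=[
    [0.5,0,20],
    [0,0,20],
    [0,0,20],
    [0,0,13],
    [0,0,0],
    [0,0,0],
    [0,0,0],
    [0,0,0],
    [0,0,0],
    [0,0,0],
    [0,0,0],
  ],
  gripper=[50,50,50,50,50,20,20,20,20,20,20],
  grip_force=40,
)

```text
time: 4.55
tool_pos: [0.4761, 0.2721, 0.1143]
eef_rot: [0.529, 0.802, 0.231, 0.152]
force: [-5.4, -1.8, 7.0]
gripper_width: 0.265
gripper_force: 38.7
```

Emit:
apply_moves(
  turn=[
    [0,0,0],
    [0,0,0],
    [0,0,0],
    [0,0,0],
    [0,0,0],
    [0,0,0],
    [0,0,0],
  ],
  dp=[
    [0,0,-8],
    [0,0,-12],
    [0,0,-15],
    [0,0,-15],
    [0,0,-20],
    [0,0,-20],
    [0,0,0],
  ],
  gripper=[20,20,20,20,20,20,20],
)

```text
time: 5.25
tool_pos: [0.4327, 0.2537, 0.1925]
eef_rot: [0.528, 0.802, 0.233, 0.153]
force: [1.0, -0.1, -0.4]
gripper_width: 0.266
gripper_force: 39.4
```

Run:
```python
from h import *
s=bot.state();print(s["force"],s["gripper_width"],s["tool_pos"])
im=bot.camera("wrist");cv2.imwrite("pics/w4.png",im[:,:,::-1])
plan([.40,.15,.40],DOWN(.1),10)
```

```text
[ 1.005553   -0.06876819 -0.36708283] 0.2664418178500234 [0.43268784 0.25365181 0.19250591]
turn/row [0.0559, -0.0086, 0.0297] total [ 0.559 -0.086  0.297] dp [[-8.0, 5.0, -21.0], [-8.0, 4.0, -22.0], [-8.0, 3.0, -22.0], [-8.0, 2.0, -22.0], [-9.0, 1.0, -22.0], [-9.0, 0.0, -22.0], [-9.0, -1.0, -22.0], [-9.0, -2.0, -22.0], [-9.0, -3.0, -21.0], [-10.0, -3.0, -21.0]]
```

View pics/w4.png

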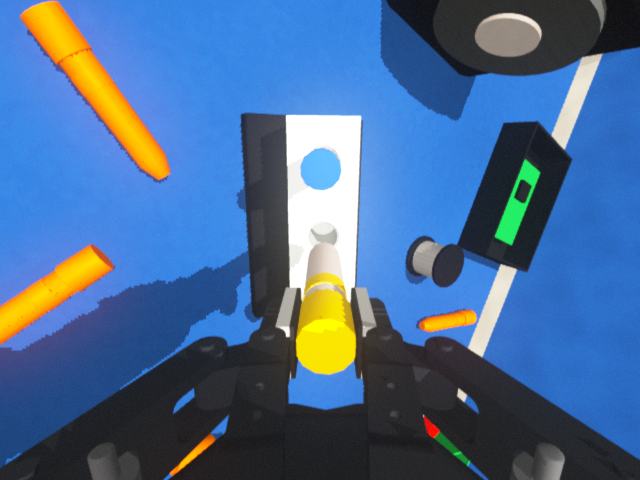

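Yellow is held and nearly out. Its top disc is at (326,345) and its foot end at about (323,245), lying straight along the tool.

Run:
```python
from h import *
s=bot.state();c=bot.calibration("wrist");r=R.from_quat(s["eef_rot"]);p=s["tool_pos"]
f=240/np.tan(np.radians(c["fov_y"]/2))
for z in(-40,-33,-28,80,87,92):
    q=R.from_quat(c["attitude"]).inv().apply(p+r.apply([0,0,z/1e3])-c["origin"]);print(z,(c["cx"]-f*q[0]/q[2]).round(1),(c["cy"]+f*q[1]/q[2]).round(1))
```

```text
-40 325.4 359.0
-33 325.4 347.4
-28 325.4 339.7
80 325.4 251.4
87 325.4 248.2
92 325.4 246.1
```

Emit:
apply_moves(
  turn=[
    [0.056,-0.009,0.03],
    [0.056,-0.009,0.03],
    [0.056,-0.009,0.03],
    [0.056,-0.009,0.03],
    [0.056,-0.009,0.03],
    [0.056,-0.009,0.03],
    [0.056,-0.009,0.03],
    [0.056,-0.009,0.03],
    [0.056,-0.009,0.03],
    [0.056,-0.009,0.03],
    [0,0,0],
  ],
  dp=[
    [-8,5,-21],
    [-8,4,-22],
    [-8,3,-22],
    [-8,2,-22],
    [-9,1,-22],
    [-9,0,-22],
    [-9,-1,-22],
    [-9,-2,-22],
    [-9,-3,-21],
    [-10,-3,-21],
    [0,0,0],
  ],
  gripper=[20,20,20,20,20,20,20,20,20,20,20],
)

```text
time: 6.4
tool_pos: [0.3998, 0.1502, 0.3987]
eef_rot: [0.673, 0.74, -0.003, 0.0]
force: [0.0, 0.8, -0.6]
gripper_width: 0.271
gripper_force: 39.6
```

Run:
```python
from h import *
p=WELL[1]; plan([*p,.30],DOWN(WY),10)
```

```text
turn/row [-0.0003, 0.0005, 0.0382] total [-0.003  0.005  0.382] dp [[-37.0, 2.0, 10.0], [-37.0, 3.0, 10.0], [-37.0, 5.0, 10.0], [-37.0, 6.0, 10.0], [-37.0, 8.0, 10.0], [-36.0, 9.0, 10.0], [-36.0, 10.0, 10.0], [-35.0, 12.0, 10.0], [-35.0, 13.0, 10.0], [-34.0, 14.0, 10.0]]
```

Emit:
apply_moves(
  turn=[
    [0,0,0.038],
    [0,0,0.038],
    [0,0,0.038],
    [0,0,0.038],
    [0,0,0.038],
    [0,0,0.038],
    [0,0,0.038],
    [0,0,0.038],
    [0,0,0.038],
    [0,0,0.038],
    [0,0,0],
    [0,0,0],
  ],
  dp=[
    [-37,2,10],
    [-37,3,10],
    [-37,5,10],
    [-37,6,10],
    [-37,8,10],
    [-36,9,10],
    [-36,10,10],
    [-35,12,10],
    [-35,13,10],
    [-34,14,10],
    [0,0,0],
    [0,0,0],
  ],
  gripper=[20,20,20,20,20,20,20,20,20,20,20,20],
)

```text
time: 7.6
tool_pos: [0.4518, -0.2182, 0.2977]
eef_rot: [0.8, 0.6, -0.003, -0.001]
force: [-0.3, -0.1, -0.3]
gripper_width: 0.269
gripper_force: 39.6
```

Run:
```python
from h import *
p=WELL[1]; plan([*p,.17],DOWN(WY),1,1)
s=bot.state();c=bot.calibration("wrist");im=bot.camera("wrist");cv2.imwrite("pics/w5.png",im[:,:,::-1])
r=R.from_quat(s["eef_rot"]);f=240/np.tan(np.radians(c["fov_y"]/2));ci=R.from_quat(c["attitude"]).inv()
def px(x): q=ci.apply(x-c["origin"]);return [(c["cx"]-f*q[0]/q[2]).round(1),(c["cy"]+f*q[1]/q[2]).round(1)]
for z in(-33,87): print(z,px(s["tool_pos"]+r.apply([0,0,z/1e3])))
y=np.array([np.sin(.288),np.cos(.288)])
for k in range(4): print("well",k,px(np.array([*(WELL[1]+(k-1)*.06*y),.07])))
```

```text
turn/row [-0.0049, 0.0044, 0.0033] total [-0.005  0.004  0.003] dp [[0.2, 3.1, 127.6]]
-33 [np.float64(324.4), np.float64(348.0)]
87 [np.float64(324.9), np.float64(248.7)]
well 0 [np.float64(328.1), np.float64(259.5)]
well 1 [np.float64(328.4), np.float64(209.1)]
well 2 [np.float64(328.7), np.float64(153.7)]
well 3 [np.float64(329.0), np.float64(92.5)]
```

View pics/w5.png

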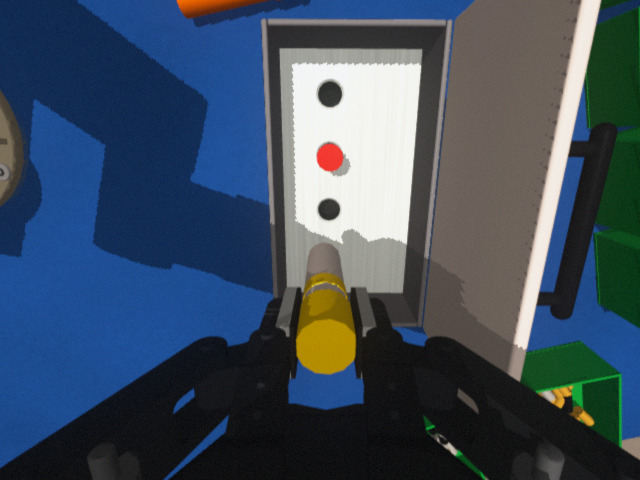

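Well 1 shows at (329,209) and well 3 at (330,94), about 1 px right of prediction. I'll measure the wells and the held cartridge precisely.

Run:
```python
from h import *
im=cv2.imread("pics/w5.png");g=im.max(axis=2);c=bot.calibration("wrist")
for u,v in((330,94),(329,209)):
    m=(g[v-20:v+20,u-20:u+20]<100).astype(np.uint8);n,_,s,ce=cv2.connectedComponentsWithStats(m);k=1+s[1:,4].argmax()
    q=ce[k]+[u-20,v-20];print(q,s[k],plane(c,q,.07).round(4))
h=cv2.cvtColor(im,cv2.COLOR_BGR2HSV)
for y in(256,262,268,274,320,335,345,355): print(y,np.flatnonzero(np.abs(np.diff(g[y,290:365].astype(int)))>18)+290)
```

```text
[329.59090909  93.83766234] [  8   8  24  25 462] [[ 0.4885 -0.1049  0.07  ]]
[328.43440233 209.17784257] [  9  10  22  21 343] [[ 0.4544 -0.2189  0.07  ]]
256 [307 339]
262 [340]
268 [341]
274 [305 341 342]
320 [290 297 298 352 353 360 361]
335 [295 296 297 298 354 355 361 362]
345 [294 295 296 354 355 356]
355 [295 296 354 355]
```

Emit:
apply_moves(
  turn=[
    [-0.005,0.004,0.003],
    [0,0,0],
    [0,0,0],
    [0,0,0],
    [0,0,0],
    [0,0,0],
    [0,0,0],
  ],
  dp=[
    [0.2,4.3,0],
    [0,0,30],
    [0,0,30],
    [0,0,30],
    [0,0,30],
    [0,0,10],
    [0,0,0],
  ],
  gripper=[20,20,20,20,20,20,20],
)

```text
time: 8.35
tool_pos: [0.4561, -0.2182, 0.1687]
eef_rot: [0.8, 0.599, -0.0, 0.0]
force: [0.4, -0.1, 0.0]
gripper_width: 0.269
gripper_force: 39.6
```

Run:
```python
from h import *
plan([.4544,-.2189,.14],DOWN(WY),1,1);print(bot.state()["force"])
```

```text
turn/row [0.0003, 0.0009, 0.0026] total [0.    0.001 0.003] dp [[-1.2, -1.4, 28.7]]
[ 0.3953941  -0.0747982   0.04605343]
```

Emit:
apply_moves(
  turn=[
    [0,0,0],
    [0,0,0],
    [0,0,0],
    [0,0,0],
    [0,0,0],
    [0,0,0],
  ],
  dp=[
    [-1.2,-0.6,0],
    [0,0,8],
    [0,0,8],
    [0,0,8],
    [0,0,6],
    [0,0,0],
  ],
  gripper=[20,20,20,20,20,20],
)

```text
time: 8.95
tool_pos: [0.4551, -0.22, 0.1383]
eef_rot: [0.801, 0.599, -0.0, 0.0]
force: [0.7, 1.4, -1.1]
gripper_width: 0.267
gripper_force: 39.6
```

Emit:
apply_moves(
  turn=[
    [0,0,0],
    [0,0,0],
    [0,0,0],
    [0,0,0],
    [0,0,0],
    [0,0,0],
  ],
  dp=[
    [0,0,4],
    [0,0,4],
    [0,0,4],
    [0,0,4],
    [0,0,2],
    [0,0,0],
  ],
  gripper=[20,20,20,20,20,20],
)

```text
time: 9.55
tool_pos: [0.4565, -0.221, 0.1258]
eef_rot: [0.801, 0.599, 0.001, 0.003]
force: [-7.5, 6.6, 30.4]
gripper_width: 0.271
gripper_force: 44.4
```

Force rises to 30 N with the foot at about 38 mm, so well 1 is the plugged one (37 mm). I'll move on to well 3.

Emit:
apply_moves(
  turn=[
    [0,0,0],
    [0,0,0],
    [0,0,0],
    [0,0,0],
    [0,0,0],
    [0,0,0],
    [0,0,0],
    [0,0,0],
    [0,0,0],
    [0,0,0],
    [0,0,0],
  ],
  dp=[
    [0,0,-6],
    [0,0,-16],
    [0,0,-25],
    [0,0,-35],
    [0,0,-45],
    [0,0,-45],
    [30,0,0],
    [40,0,0],
    [40,0,0],
    [10,0,0],
    [0,0,0],
  ],
  gripper=[20,20,20,20,20,20,20,20,20,20,20],
)

```text
time: 10.65
tool_pos: [0.4899, -0.1042, 0.2932]
eef_rot: [0.8, 0.6, -0.0, 0.002]
force: [-0.4, -1.3, -0.5]
gripper_width: 0.266
gripper_force: 39.7
```

Run:
```python
from h import *
plan([.4885,-.1049,.18],DOWN(WY),1,1);s=bot.state();c=bot.calibration("wrist")
im=bot.camera("wrist");im=im[:,:,::-1].copy();cv2.imwrite("pics/w6.png",im);g=im.max(axis=2);print(s["tool_pos"])
for y in range(244,290,6): print(y,np.flatnonzero(np.abs(np.diff(g[y,290:365].astype(int)))>18)+290)
for y in(335,345): print(y,np.flatnonzero(np.abs(np.diff(g[y,290:365].astype(int)))>18)+290)
r=R.from_quat(s["eef_rot"]);f=240/np.tan(np.radians(c["fov_y"]/2));ci=R.from_quat(c["attitude"]).inv()
def px(x): q=ci.apply(x-c["origin"]);return [(c["cx"]-f*q[0]/q[2]).round(1),(c["cy"]+f*q[1]/q[2]).round(1)]
for z in(-33,60,87): print(z,px(s["tool_pos"]+r.apply([0,0,z/1e3])))
```

```text
turn/row [0.0025, 0.0024, 0.004] total [0.003 0.002 0.004] dp [[-0.8, -1.4, 113.2]]
[ 0.4898916  -0.10421225  0.29315727]
244 []
250 [310 337]
256 [308 338 339]
262 [307 339 340]
268 [306 340 341]
274 [305 306 341 342]
280 [304 310 343]
286 [304 309 336 337 340 344]
335 [295 296 297 354 355 356 361 362]
345 [294 295 296 354 355 356]
-33 [np.float64(324.4), np.float64(348.0)]
60 [np.float64(324.9), np.float64(261.8)]
87 [np.float64(324.9), np.float64(248.7)]
```

View pics/w6.png

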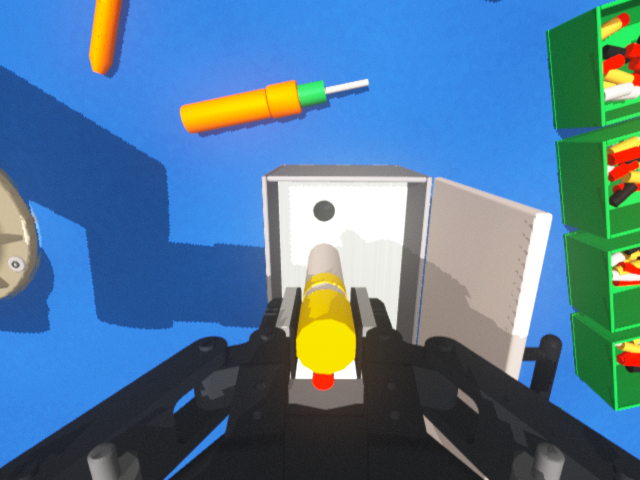

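The cartridge is still straight in the grip, and well 3 is visible at (324,211). Descending.

Emit:
apply_moves(
  turn=[
    [0.0025,0.0025,0.004],
    [0,0,0],
    [0,0,0],
    [0,0,0],
    [0,0,0],
    [0,0,0],
  ],
  dp=[
    [-0.8,-0.4,10],
    [0,0,35],
    [0,0,35],
    [0,0,30],
    [0,0,15],
    [0,0,0],
  ],
  gripper=[20,20,20,20,20,20],
)

```text
time: 11.3
tool_pos: [0.4863, -0.1064, 0.165]
eef_rot: [0.803, 0.596, -0.002, -0.003]
force: [0.3, 0.1, -0.3]
gripper_width: 0.265
gripper_force: 39.6
```

Run:
```python
from h import *
plan([.4885,-.1049,.14],DOWN(WY),1,1);s=bot.state();print(s["tool_pos"],s["force"])
```

```text
turn/row [-0.0063, -0.001, -0.0054] total [-0.006 -0.001 -0.005] dp [[2.0, 1.8, 25.0]]
[ 0.48631373 -0.10636146  0.16501247] [ 0.25326263  0.13463663 -0.30491733]
```

Emit:
apply_moves(
  turn=[
    [-0.006,-0.001,-0.005],
    [0,0,0],
    [0,0,0],
    [0,0,0],
    [0,0,0],
    [0,0,0],
    [0,0,0],
    [0,0,0],
  ],
  dp=[
    [2,2.6,0],
    [0,0,0],
    [0,0,7],
    [0,0,7],
    [0,0,7],
    [0,0,5],
    [0,0,0],
    [0,0,0],
  ],
  gripper=[20,20,20,20,20,20,20,20],
)

```text
time: 12.1
tool_pos: [0.4914, -0.1042, 0.1418]
eef_rot: [0.801, 0.599, 0.001, 0.002]
force: [-1.2, 0.0, -1.5]
gripper_width: 0.265
gripper_force: 39.6
```

Emit:
apply_moves(
  turn=[
    [0,0,0],
    [0,0,0],
    [0,0,0],
    [0,0,0],
    [0,0,0],
  ],
  dp=[
    [0,0,5],
    [0,0,5],
    [0,0,5],
    [0,0,5],
    [0,0,0],
  ],
  gripper=[20,20,20,20,20],
)

```text
time: 12.6
tool_pos: [0.4913, -0.1043, 0.1211]
eef_rot: [0.801, 0.599, 0.001, 0.001]
force: [-3.2, 0.9, -3.2]
gripper_width: 0.267
gripper_force: 39.8
```

Emit:
apply_moves(
  turn=[
    [0,0,0],
    [0,0,0],
    [0,0,0],
    [0,0,0],
    [0,0,0],
    [0,0,0],
  ],
  dp=[
    [0,-1.5,4],
    [0,0,5],
    [0,0,5],
    [0,0,5],
    [0,0,4],
    [0,0,0],
  ],
  gripper=[20,20,20,20,20,20],
)

```text
time: 13.2
tool_pos: [0.4908, -0.1042, 0.0985]
eef_rot: [0.801, 0.599, 0.002, 0.002]
force: [-1.4, -0.1, -1.1]
gripper_width: 0.274
gripper_force: 39.9
```

Emit:
apply_moves(
  turn=[
    [0,0,0],
    [0,0,0],
    [0,0,0],
    [0,0,0],
    [0,0,0],
  ],
  dp=[
    [0,0,2],
    [0,0,2],
    [0,0,2],
    [0,0,1],
    [0,0,0],
  ],
  gripper=[20,20,20,20,20],
)

```text
time: 13.7
tool_pos: [0.4909, -0.1042, 0.094]
eef_rot: [0.801, 0.599, 0.002, 0.003]
force: [-8.4, 2.9, 15.3]
gripper_width: 0.269
gripper_force: 41.8
```

Contact comes at TCP z = 94 mm with 15 N, so the cartridge is home. Releasing and lifting.

Emit:
apply_moves(
  turn=[
    [0,0,0],
    [0,0,0],
    [0,0,0],
    [0,0,0],
    [0,0,0],
    [0,0,0],
  ],
  dp=[
    [0,0,-1],
    [0,0,0],
    [0,0,0],
    [0,0,0],
    [0,0,0],
    [0,0,0],
  ],
  gripper=[22,30,40,40,40,40],
)

```text
time: 14.3
tool_pos: [0.4911, -0.1043, 0.0933]
eef_rot: [0.801, 0.599, 0.002, 0.002]
force: [-0.3, -0.1, -1.1]
gripper_width: 0.473
gripper_force: 0.0
```

Emit:
apply_moves(
  turn=[
    [0,0,0],
    [0,0,0],
    [0,0,0],
    [0,0,0],
    [0,0,0],
    [0,0,0],
    [0,0,0],
    [0,0,0],
    [0,0,0],
    [0,0,0],
  ],
  dp=[
    [0,0,-10],
    [0,0,-20],
    [0,0,-30],
    [0,0,-40],
    [0,0,-40],
    [-30,0,-30],
    [-40,0,-30],
    [-40,0,-30],
    [0,0,0],
    [0,0,0],
  ],
  gripper=[40,40,40,40,40,40,40,40,40,40],
)

```text
time: 15.3
tool_pos: [0.4586, -0.2103, 0.3244]
eef_rot: [0.801, 0.598, 0.002, 0.003]
force: [-0.3, 0.5, 0.0]
gripper_width: 0.468
gripper_force: 0.0
```

Run:
```python
from h import *
import pickle
s=bot.state();c=bot.calibration("wrist");im=bot.camera("wrist");cv2.imwrite("pics/w7.png",im[:,:,::-1]);pickle.dump(c,open("w7.pkl","wb"))
print(s["tool_pos"],s["qpos"],s["gripper_width"])
f=240/np.tan(np.radians(c["fov_y"]/2));ci=R.from_quat(c["attitude"]).inv()
q=ci.apply(np.array([.4885,-.1049,.125])-c["origin"]);print("exp top",c["cx"]-f*q[0]/q[2],c["cy"]+f*q[1]/q[2]);print(blobs(im,"yellow",80))
```

```text
[ 0.45864092 -0.21027631  0.32436942] [-0.59022829  0.15880614  0.07198251  1.47648188  0.00185376  1.26874033] 0.46758116456741755
exp top 322.0271683871524 101.20729665312672
[([322.5, 103.4], 574, [310, 90, 26, 28])]
```

View pics/w7.png

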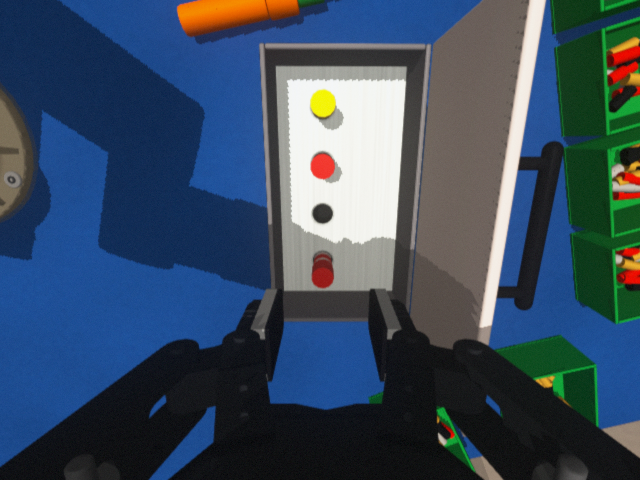

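Yellow stands in well 3, its cap at (322,103), level with the reds. Next is the lid: I'll push it from the outside near its +y end, clear of the handle, following an arc about the hinge.

```bash
cat >> h.py <<'E'
HG=np.array([.554,-.2177,.14]);BX=np.array([np.cos(WY),np.sin(WY),0]);BYV=np.array([-np.sin(WY),np.cos(WY),0])
def rel(): d=bot.state()["tool_pos"]-HG; return (np.array([d@BX,d@BYV,d[2]])*1e3).round(1)
def tgt(th,r=.12): return np.array([-r*np.cos(th)+.008*np.sin(th)+.0145,r*np.sin(th)+.008*np.cos(th)])*1e3
E
python3 - <<'E'
from h import *
print(rel())
plan(HG+.110*BX+.095*BYV+np.array([0,0,.22]),DOWN(WY),1,1)
for t in np.arange(1.6,-.01,-.1): print(round(t,2),tgt(t).round(1))
E
```

```text
[-94.  -19.  183.4]
turn/row [0.0058, -0.0002, 0.0013] total [ 0.006 -0.     0.001] dp [[113.8, 204.4, -35.4]]
1.6 [ 26.  119.7]
1.5 [ 14.  120.3]
1.4 [  2.  119.6]
1.3 [ -9.9 117.8]
1.2 [-21.5 114.7]
1.1 [-32.8 110.6]
1.0 [-43.6 105.3]
0.9 [-53.8  99. ]
0.8 [-63.4  91.7]
0.7 [-72.1  83.4]
0.6 [-80.   74.4]
0.5 [-87.   64.6]
0.4 [-92.9  54.1]
0.3 [-97.8  43.1]
0.2 [-101.5   31.7]
0.1 [-104.1   19.9]
-0.0 [-105.5    8. ]
```

Emit:
apply_moves(
  turn=[
    [0.006,0,0],
    [0,0,0],
    [0,0,0],
    [0,0,0],
    [0,0,0],
    [0,0,0],
    [0,0,0],
    [0,0,0],
  ],
  dp=[
    [10,0,-36],
    [20,40,0],
    [20,40,0],
    [20,40,0],
    [22,42,0],
    [22,42,0],
    [0,0,0],
    [0,0,0],
  ],
  gripper=[0,0,0,0,0,0,0,0],
)

```text
time: 16.15
tool_pos: [0.6857, -0.156, 0.3543]
eef_rot: [0.8, 0.6, -0.002, -0.003]
force: [-0.1, 0.4, -0.2]
gripper_width: 0.0
gripper_force: 0.0
```

Run:
```python
from h import *
s=bot.state();print(rel(),s["tool_pos"],s["qpos"].round(2),s["gripper_width"],s["force"]);plan(HG+.110*BX+.095*BYV+np.array([0,0,.12]),DOWN(WY),1,1)
```

```text
[108.7  96.6 214.3] [ 0.68570669 -0.15596114  0.35433119] [-0.34  0.66  0.9   1.82 -0.    1.52] 0.00041268906547234845 [-0.06063292  0.35931869 -0.21385375]
turn/row [-0.0075, -0.0002, 0.0054] total [-0.008 -0.     0.005] dp [[-1.6, 2.0, 94.3]]
```

Emit:
apply_moves(
  turn=[
    [-0.007,0,0.005],
    [0,0,0],
    [0,0,0],
    [0,0,0],
    [0,0,0],
    [0,0,0],
    [0,0,0],
    [0,0,0],
    [0,0,0],
    [0,0,0],
  ],
  dp=[
    [0,2,24],
    [0,0,35],
    [0,0,35],
    [0,0,0],
    [0,-15,0],
    [0,-15,0],
    [0,-12,0],
    [0,-12,0],
    [0,-12,0],
    [0,0,0],
  ],
  gripper=[0,0,0,0,0,0,0,0,0,0],
)

```text
time: 17.15
tool_pos: [0.6223, -0.1392, 0.2694]
eef_rot: [0.802, 0.597, 0.003, 0.005]
force: [0.2, -0.6, 0.1]
gripper_width: -0.003
gripper_force: 0.0
```

Run:
```python
from h import *
s=bot.state();print(rel(),s["qpos"].round(2),s["force"])
```

```text
[ 43.2  94.6 129.4] [-0.35  0.43  0.3   1.44  0.    1.52] [ 0.23514603 -0.60426276  0.10116783]
```

Emit:
apply_moves(
  turn=[
    [-0.008,0,0],
    [0,0,0],
    [0,0,0],
    [0,0,0],
    [0,0,0],
    [0,0,0],
    [0,0,0],
    [0,0,0],
  ],
  dp=[
    [0,-8,9],
    [0,-9,0],
    [0,-12,0],
    [0,-12,1],
    [0,-12,2],
    [0,-12,3],
    [0,-11,4],
    [0,0,0],
  ],
  gripper=[0,0,0,0,0,0,0,0],
)

```text
time: 17.95
tool_pos: [0.55, -0.1177, 0.2465]
eef_rot: [0.802, 0.597, 0.005, 0.006]
force: [0.2, 0.2, -0.3]
gripper_width: 0.002
gripper_force: 0.0
```

Run:
```python
from h import *
s=bot.state();print(rel(),s["qpos"].round(2),s["force"])
im=bot.camera("side");cv2.imwrite("pics/s2.png",im[:,:,::-1])
```

```text
[-32.2  94.7 106.5] [-0.35  0.27  0.03  1.31  0.    1.51] [ 0.21188572  0.22630555 -0.2970891 ]
```

Run:
```python
from h import *
a=cv2.imread("pics/scene0.png");b=bot.camera("scene")[:,:,::-1].copy();cv2.imwrite("pics/sc2.png",b)
for n,i in(("0",a),("now",b)):
    h=cv2.cvtColor(i,cv2.COLOR_BGR2HSV);m=((h[...,1]<60)&(h[...,2]>120))
    for u in(180,200,220,240,260,280):
        v=np.flatnonzero(m[225:400,u])+225;print(n,u,v.min() if len(v) else None,v.max() if len(v) else None,len(v),end=" | ")
    print()
# expected free edge corners (outer) vs angle
c=bot.calibration("scene");f=240/np.tan(np.radians(c["fov_y"]/2));ci=R.from_quat(c["attitude"]).inv()
for th in(1.7,1.6,1.3,1.1,.9,.0):
    o=[]
    for y in(-.136,.136):
        x=HG+y*BYV+(-.15*np.cos(th))*BX+np.array([0,0,.15*np.sin(th)]);q=ci.apply(x-c["origin"]);o.append([(c["cx"]-f*q[0]/q[2]).round(),(c["cy"]+f*q[1]/q[2]).round()])
    print(th,np.array(o).tolist())
```

```text
0 180 225 339 87 | 0 200 225 330 78 | 0 220 263 321 53 | 0 240 256 313 53 | 0 260 249 304 52 | 0 280 242 295 54 | 
now 180 225 337 100 | now 200 225 329 92 | now 220 249 320 66 | now 240 242 311 63 | now 260 245 303 59 | now 280 260 294 35 | 
1.7 [[165.0, 291.0], [289.0, 243.0]]
1.6 [[162.0, 286.0], [286.0, 239.0]]
1.3 [[156.0, 276.0], [276.0, 232.0]]
1.1 [[153.0, 272.0], [271.0, 230.0]]
0.9 [[151.0, 271.0], [266.0, 230.0]]
0.0 [[155.0, 297.0], [260.0, 256.0]]
```

The lid has followed from about 1.7 to 1.1 rad. I'll continue the arc.

Emit:
apply_moves(
  turn=[
    [-0.014,0,0],
    [0,0,0],
    [0,0,0],
    [0,0,0],
    [0,0,0],
    [0,0,0],
    [0,0,0],
    [0,0,0],
  ],
  dp=[
    [0,-11,2],
    [0,-10,6],
    [0,-10,7],
    [0,-9,8],
    [0,-8,9],
    [0,-7,10],
    [0,-6,10],
    [0,0,0],
  ],
  gripper=[0,0,0,0,0,0,0,0],
)

```text
time: 18.85
tool_pos: [0.4932, -0.1007, 0.1907]
eef_rot: [0.802, 0.597, 0.008, 0.011]
force: [0.1, -0.3, 0.1]
gripper_width: 0.004
gripper_force: 0.0
```

Run:
```python
from h import *
s=bot.state();print(rel(),s["qpos"].round(2),s["force"])
```

```text
[-91.5  94.9  50.7] [-0.36  0.17 -0.24  1.13  0.    1.5 ] [ 0.05976352 -0.27068948  0.09074562]
```

Emit:
apply_moves(
  turn=[
    [-0.02,0,0],
    [0,0,0],
    [0,0,0],
    [0,0,0],
    [0,0,0],
    [0,0,0],
    [0,0,0],
  ],
  dp=[
    [0,-5,11],
    [0,-4,11],
    [0,-3,10],
    [0,-1,5],
    [0,0,3],
    [0,0,2],
    [0,0,0],
  ],
  gripper=[0,0,0,0,0,0,0],
)

```text
time: 19.55
tool_pos: [0.4832, -0.0978, 0.149]
eef_rot: [0.802, 0.597, 0.014, 0.019]
force: [0.2, -0.5, 0.1]
gripper_width: 0.004
gripper_force: 0.0
```

Run:
```python
from h import *
s=bot.state();print(rel(),s["force"])
```

```text
[-101.9   94.9    9. ] [ 0.20310213 -0.49634234  0.12962469]
```

Emit:
apply_moves(
  turn=[
    [0.02,0,0],
    [0.02,0,0],
    [0,0,0],
    [0,0,0],
  ],
  dp=[
    [0,0,1.5],
    [0,0,1.5],
    [0,0,1.5],
    [0,0,0],
  ],
  gripper=[0,0,0,0],
)

```text
time: 19.95
tool_pos: [0.4834, -0.0977, 0.1482]
eef_rot: [0.802, 0.597, 0.003, 0.004]
force: [-11.4, 4.1, 29.3]
gripper_width: -0.001
gripper_force: 14.6
```

Emit:
apply_moves(
  turn=[
    [0,0,0],
    [0,0,0],
    [0,0,0],
    [0,0,0],
    [0,0,0],
    [0,0,0],
  ],
  dp=[
    [0,0,-10],
    [0,0,-30],
    [0,0,-40],
    [0,0,-40],
    [0,0,-30],
    [0,0,0],
  ],
  gripper=[0,0,0,0,0,0],
)

```text
time: 20.55
tool_pos: [0.4844, -0.0983, 0.2991]
eef_rot: [0.802, 0.597, 0.005, 0.007]
force: [-0.2, -0.4, -0.3]
gripper_width: -0.002
gripper_force: 0.0
```

Run:
```python
from h import *
s=bot.state();print(s["tool_pos"],s["force"])
i=bot.camera("scene")[:,:,::-1].copy();cv2.imwrite("pics/sc3.png",i);h=cv2.cvtColor(i,cv2.COLOR_BGR2HSV)
C=bot.calibration("scene");f=240/np.tan(np.radians(C["fov_y"]/2));ci=R.from_quat(C["attitude"]).inv()
def px(x): q=ci.apply(x-C["origin"]);return np.array([C["cx"]-f*q[0]/q[2],C["cy"]+f*q[1]/q[2]]).round(1)
for th in(0,.06,.12):
    print(th,[px(HG+y*BYV-(.15*np.cos(th)-.008*np.sin(th))*BX+np.array([0,0,.15*np.sin(th)+.008*np.cos(th)])) for y in(-.1,-.13,0,.1)])
m=((h[...,1]<60)&(h[...,2]>120))
for u in(158,172,207,246): v=np.flatnonzero(m[225:400,u])+225;print(u,v[:60:4],v.max())
# bystanders/other cartridges vs start
a=cv2.imread("pics/scene0.png");d=(np.abs(a.astype(int)-i).max(axis=2)>60)
for n,(x0,y0,x1,y1) in dict(rack=(325,190,385,275),flux=(362,278,392,325),spool=(400,255,428,288),driver=(285,270,315,305)).items(): print(n,int(d[y0:y1,x0:x1].sum()))
```

```text
[ 0.48440107 -0.09825294  0.29906236] [-0.17310935 -0.36919297 -0.31229086]
0 [array([169.8, 288.3]), array([157.1, 293.1]), array([209.8, 273. ]), array([246.7, 258.8])]
0.06 [array([169.1, 285.6]), array([156.4, 290.5]), array([209.4, 270.4]), array([246.5, 256.3])]
0.12 [array([168.5, 283.1]), array([155.7, 287.9]), array([209. , 267.8]), array([246.3, 253.8])]
158 [225 229 233 237 241 245 294 298 302] 305
172 [225 229 233 237 241 245 249 291 295 299 303 307 311 315 319] 332
207 [225 229 233 275 279 283 287 291 295 299 303 307 311 315 319] 324
246 [260 264 268 272 276 280 284 288 292 296 300 304] 307
rack 161
flux 0
spool 0
driver 67
```

The lid's edge is where a closed lid should be, so I'm handing in.

```bash
python3 -c "
from bench import bot
print(bot.sign_off())"
```

```text
the job is handed in; nothing more can be done
None
```

The yellow-capped cartridge is fully home in well 3, because well 1 holds the plug. The lid is closed, nothing else was knowingly touched, and the job is handed in, though sign-off returned no verdict.

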